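# Press a worn bush out of a clamped casting

## Robot

A 6-joint arm with a two-finger parallel gripper is mounted at the origin on the work surface. World frame = base frame: x ahead of the robot, y to its left, z up, the work surface at z = 0. Lengths are in mm, angles in degrees, forces in N, time in s.
With the tool pointing down it reaches from about 375 to 975 mm from the base axis. Payload 3.8 kg.
Tool frame: the origin (TCP) lies midway between the tips of the shut fingers; the grasp point (between the pads) lies 19 mm behind it; x points along the fingers, z is the direction in which the jaws open and shut, and the axes are right-handed (so a half turn about x gives the same grasp; the last joint's range is limited). The gripper opens to 88 mm and grips with 3 to 60 N. Pads are 18 mm wide; open, the fingers measure 123 mm over their backs; the gripper's body (75 mm by 187 mm) begins 45 mm behind the grasp point.
Start: joints at [-72.13, 15.12, 91.902, -0, 72.978, -2.114], TCP at [230.689, -634.35, 238.706] pointing down, gripper open.
Joint ranges: [-150.88, 150.88], [-54.13, 125.18], [17.81, 147.31], [-75.09, 255.09], [0, 152.58], [-146.25, 146.25]. Speed limits (degrees/s): [147.25, 147.25, 180, 180, 180, 180].

## Interface

Orientations are given as [roll, pitch, yaw] about the fixed x, y, z axes, in that order (R = Rz(yaw) Ry(pitch) Rx(roll)).
In Python, from station import ctrl gives the robot as it stands.
- The arm moves only by the tool send_rows, never from a script. Its argument "increments" is a list that holds one entry, the list of rows, each a list of 4 numbers: the shift along the world's x, y, z in m, then the turn about the world's z in units of 6 degrees (1.0 is 6 degrees). A call has 1 to 12 rows; each row is the pose to reach, as a shift and turn from the pose commanded when the call began; what a row does not reach only later rows make up. A row lasts 1/12 s, in which the tool goes at most 41.7 mm and 7.16 degrees, less where a joint would pass 70% of its speed; a pose out of reach is approached as far as the arm can. A call with a gripper value outside its range is refused whole. "gripper" is the finger opening in m, from 0 to 0.0881, set as the call begins (left out, the last holds). The fingers move at their own pace and stop on an object; the grip force is fixed at half the most. Time passes only in rows, so rows that repeat a pose let the fingers close. It gives the time, the measured TCP pose, the force and the opening at its end, in the units of the state.
- ctrl.state(): the state, without advancing time (a new reading comes with each control period).
- ctrl.snapshot(name): name is "scene" or "top"; returns a dict with "img" (420x560x3 uint8, red, green, blue), "fx", "fy", "cx", "cy" (pixels), "k1" (the pictures are not rectified: a ray, as slopes to the right and down, at radius r is drawn at 1 + k1 r^2 times it, then the intrinsics apply), "T" (4x4, takes a point from camera to world coordinates). Camera axes: x right, y up, looking along -z (the intrinsics and any distortion apply to the point x, -y, -z); pixel columns grow to the right and rows downward; lengths in mm; the calibration is good to about 2 mm. A picture is of the moment at which its call begins. There is no depth.
- ctrl.job_done(): hands the job in, once; it reports no verdict.
The state is a dict: "time": time; "qpos": joint angles; "qvel": joint speeds; "joint_torque": joint torques, N m; "position": TCP position; "tool_rot": TCP orientation; "contact_force": force on the tool from outside, world axes, zero at the start; "moment": the same for the moment, N m; "gripper_width": finger opening in mm.
Only numpy, scipy, OpenCV 4.12 (cv2) and the standard library are available. Lean on these libraries where they do the work, as an engineer would, in place of code of your own. Each camera call takes 0.05 s, during which the arm holds its last target. There are 200 camera calls.

## Task

Press the worn bush out of the clamped casting with the smaller of the two stepped drifts: the casting is clamped a few millimetres off the fixture's centre, so feel the drift's nose into the bush, let the shoulder bear squarely on its rim, then push straight down, gently (never with more than 45 N), until the bush drops onto the plate below. Then draw the drift out and hang it back in the rack hole it came from; leave the larger drift, hammer, parts bin and spare casting alone.

Things in the scene. Friction and masses are not known exactly. Their poses are not given: they have to be found in the camera images.
- fixture: Steel push-out fixture fixed on the bench: base plate 170 x 220 x 8 mm (x, y, z), two parallels along x at y = +-46 mm, 42 high, 74 mm gap between; strap clamps at y = +-75 mm, nuts reach 82 mm over the bench. Origin: centre of its underside, z up. On the parallels an aluminium casting is clamped immovably: flange 120 x 116 x 12 mm, round boss 56 mm across, its flat top 84 mm over the bench.
- bore (a point): Fixture point at the height of the boss's top face, 84 mm above the fixture's origin; axes as the fixture's. The bore's true centre is up to 6 mm away in x and up to 6 mm in y. Bore: 26 mm across, 34 mm deep, straight down, open below. In it the bronze bush: 26 mm outside, 14.4 mm inside, 30 mm long, its flat top rim 2 mm below the boss's face.
- bush (a joint): How far the bush has been pushed down, in m: 0 seated; at about 0.026 the bore lets go of it and it drops; 0.044 standing on the fixture's base plate, clear below the casting. A push of about 23 N starts it, and less and less is needed as it comes out. It stays where it is left and does not spring back.
- drift: Smaller stepped steel drift, 0.38 kg, hanging nose down in a rack hole. Origin: centre of the flat nose tip; z up along it. From the tip: pilot 12 mm across to 16 mm (first 2 mm taper from 10 mm); body 21 mm across to 60 mm, its lower face the shoulder; hand collar 44 mm across, 60 to 68 mm; grip 24 mm across, 68 to 113 mm. Fingertips just above the collar push on it. Hung, tip 16 mm over bench.
- drift_large: Larger drift in the rack's other hole, same lengths: pilot 18 mm, body 27 mm, collar 48 mm, grip 30 mm across. Too big for this bush; it stays where it is.
- rack: Fixed grey steel rack: plate 70 x 190 x 8 mm (x, y, z), top 76 mm over the bench, two 31 mm through holes at y = +-55 mm in which the drifts hang by their collars, legs at y = +-90 mm. Origin: centre of its underside, on the bench; z up.
- hammer: Hammer lying on the bench beyond the rack. Bystander.
- parts_bin: Blue open plastic bin 130 x 180 x 70 mm with bushes in it. Bystander.
- spare_casting: Loose casting like the clamped one, 120 x 116 x 34 mm, without bush, on the bench. Bystander.
Things that resemble listed ones, but are neither listed nor needed, are in the scene too. Leave any purple look-alike of the drift alone.

How it is judged:
By the outcome, as a careful person would: the job done as asked, in the order asked, and still so for the second after the job is handed in, with the robot touching nothing.
It also fails if it takes over 72 s, if anything falls off the work surface, if the arm or the gripper's body presses on something with over 40 N, if the wrist force passes 120 N, or if a joint passes its speed limit or range.

## Working session

There is one attempt and no reset: what is moved stays moved. The work goes in short steps, Python scripts to look and compute and a tool call to move; the robot and the scene stay as the last step left them, time stands still between calls to the robot, and variables do not carry over. Pictures are saved under pics/ and viewed, about 8 in all and at most 12, crops included, and the job is handed in when it is done.

Besides the shell and the picture viewer there is one more tool, called after "Emit:" in YAML: its name, and indented under it one key for each argument. send_rows: Moves the arm, as the interface text tells. Its arguments: {"type":"object","properties":{"increments":{"type":"array","items":{"type":"array","items":{"type":"array","items":{"type":"number"}}}},"gripper":{"type":"number"}},"required":["increments"]}

```bash
mkdir -p pics; cat > h.py <<'E'
import numpy as np, cv2
from station import ctrl
def snap(n,f):
    s=ctrl.snapshot(n); np.savez('pics/'+f+'.npz',**s); cv2.imwrite('pics/'+f+'.png',s['img'][...,::-1]); return s
def load(f): return dict(np.load('pics/'+f+'.npz'))
def ray(s,u,v):
    d=np.array([(u-s['cx'])/s['fx'],(v-s['cy'])/s['fy']]); p=d.copy()
    for _ in range(30): p=d/(1+s['k1']*(p@p))
    T=np.array(s['T']); return T[:3,3],T[:3,:3]@np.array([p[0],-p[1],-1])
def at(s,u,v,z):
    o,d=ray(s,u,v); return o+d*(z-o[2])/d[2]
def proj(s,P):
    T=np.array(s['T']); c=T[:3,:3].T@(np.array(P,float)-T[:3,3]); p=np.array([c[0],-c[1]])/-c[2]
    p=p*(1+s['k1']*(p@p)); return np.array([p[0]*s['fx']+s['cx'],p[1]*s['fy']+s['cy']])
E
python3 - <<'E'
from h import *
a=snap('top','top0');b=snap('scene','sc0')
for s in(a,b): print(s['fx'],s['cx'],s['cy'],s['k1'],np.round(s['T'],3).tolist())
print(ctrl.state())
E
```

```text
426.6381369559922 282.9573227637483 216.29119192461548 -0.13530142758742134 [[0.021, 0.994, -0.103, 411.953], [-1.0, 0.022, 0.008, -17.407], [0.01, 0.103, 0.995, 1278.149], [0.0, 0.0, 0.0, 1.0]]
457.02555874384655 279.0672660367743 220.6966718561456 -0.07045589888801378 [[-0.88, -0.274, 0.387, 1095.27], [0.474, -0.498, 0.726, 989.664], [-0.005, 0.823, 0.569, 879.388], [0.0, 0.0, 0.0, 1.0]]
{'time': 0.1, 'qpos': array([-7.21313129e+01,  1.51649757e+01,  9.19711529e+01, -5.60507126e-05,
        7.29778294e+01, -2.11393548e+00]), 'qvel': array([ 0.08769447, -0.08759594, -0.30274616,  0.08202678,  0.04992627,
        0.02626193]), 'joint_torque': array([ 9.82348752e-05, -5.03619289e+01, -3.58072221e+01,  7.30208214e-02,
        2.33453134e-02, -6.55600229e-05]), 'position': array([ 230.48013266, -633.76617924,  237.53239453]), 'tool_rot': array([177.91299467,  89.88604199, 107.89563373]), 'contact_force': array([-0.36328372,  0.10650747,  0.12185227]), 'moment': array([ 0.04521845, -0.00525653, -0.01908887]), 'gripper_width': 88.2178205277616}
```

View pics/top0.png

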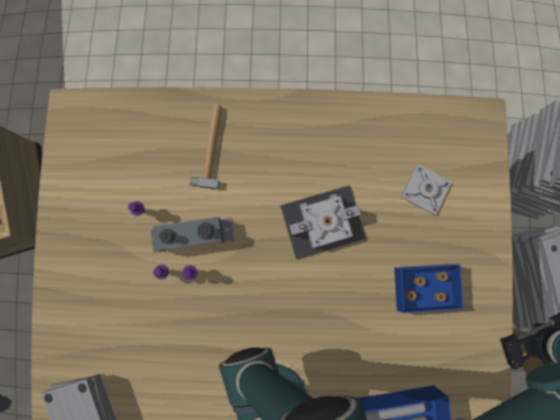

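View pics/sc0.png

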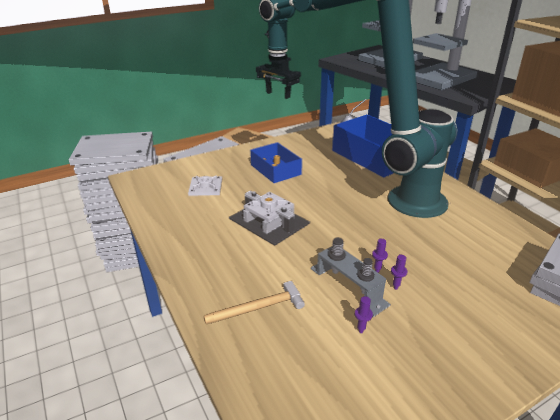

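The top view shows the rack at about (190,235) with drifts at (168,237) and (207,230), and the fixture at (325,222) with the bush at (328,221). Purple decoys surround the rack. Next, an enlarged crop.

```bash
python3 - <<'E'
from h import *
a=load('top0');b=load('sc0')
A=cv2.resize(a['img'][180:265,145:245],None,fx=4,fy=4,interpolation=3)
F=cv2.resize(a['img'][180:265,275:375],None,fx=4,fy=4,interpolation=3)
B=cv2.resize(b['img'][225:315,310:410],None,fx=2.5,fy=2.5,interpolation=3)
B2=cv2.resize(b['img'][180:245,225:315],None,fx=2.5,fy=2.5,interpolation=3)
im=np.zeros((600,800,3),np.uint8)
im[:340,:400]=A;im[:340,400:]=F;im[345:570,:250]=B;im[345:345+B2.shape[0],300:300+B2.shape[1]]=B2
cv2.imwrite('pics/c0.png',im[...,::-1])
E
```

```text
(no output)
```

View pics/c0.png

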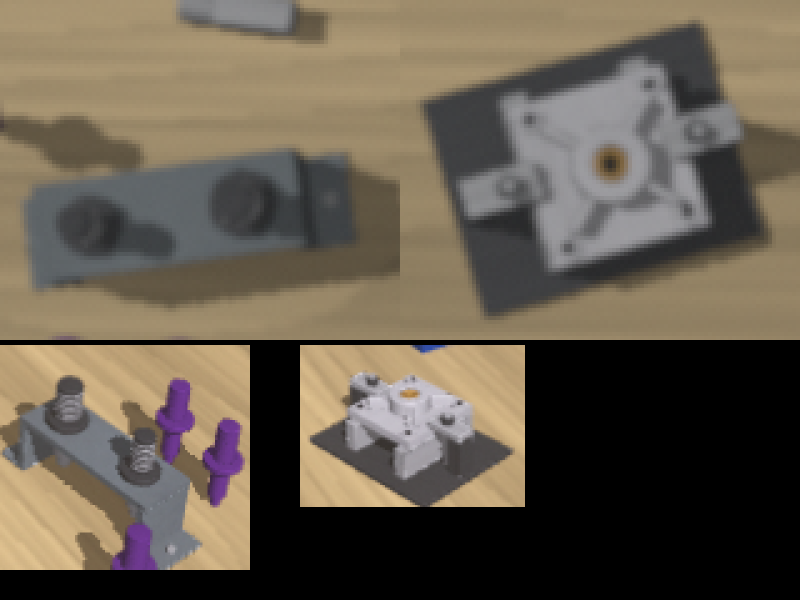

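```bash
python3 - <<'E'
from h import *
from scipy.optimize import least_squares
a=load('top0');b=load('sc0')
A=lambda u,v:(145+(u-1.5)/4,180+(v-1.5)/4); F=lambda u,v:(275+(u-401.5)/4,180+(v-1.5)/4)
def fit(px,w,l,z,g):
    c=[(w/2,l/2),(w/2,-l/2),(-w/2,-l/2),(-w/2,l/2)]
    def r(p):
        x,y,t=p; C,S=np.cos(t),np.sin(t)
        return np.ravel([proj(a,(x+C*i-S*j,y+S*i+C*j,z))-q for (i,j),q in zip(c,px)])
    s=least_squares(r,g); return s.x,np.round(r(s.x),2)
P=[at(a,*A(*q),76) for q in((27,187),(297,152),(308,247),(35,285))]
print(np.round(P,1),[round(np.linalg.norm(P[i]-P[(i+1)%4]),1) for i in range(4)])
rk,e=fit([A(*q) for q in((27,187),(297,152),(308,247),(35,285))],70,190,76,(480,250,0));print('rack',rk,np.degrees(rk[2]),e)
fx,e=fit([F(*q) for q in((422,102),(700,22),(768,240),(487,318))],170,220,8,(480,-100,0));print('fix',fx,np.degrees(fx[2]),e)
for p,n in((rk,'rack'),):
  for s in(1,-1):
    x,y,t=p; print('hole',x-np.sin(t)*55*s,y+np.cos(t)*55*s)
print('small collar',at(a,*A(87,225),84),'grip top',at(a,*A(97,222),129),'large',at(a,*A(243,203),84))
print('bush',at(a,*F(611,162),82), 'bush scene',at(b,225+(410-300)/2.5,180+(394-345)/2.5,82))
print('scene small grip top',at(b,310+144/2.5,225+(435-345)/2.5,129),'collar',at(b,310+139/2.5,225+(471-345)/2.5,84))
print('scene large top',at(b,310+69/2.5,225+(383-345)/2.5,129))
E
```

```text
[[499.3 347.6  76. ]
 [528.6 154.3  76. ]
 [461.5 144.1  76. ]
 [429.7 338.4  76. ]] [np.float64(195.5), np.float64(67.9), np.float64(196.9), np.float64(70.2)]
rack [4.79782048e+02 2.46027726e+02 1.55177472e-01] 8.891014223382788 [ 0.79 -0.11 -1.16 -0.17 -0.95  0.55  1.37 -0.25]
fix [ 5.28682065e+02 -1.49415089e+02  3.00918791e-01] 17.241376701762377 [ 0.14 -0.12  0.36  0.12 -0.2  -0.54 -0.29  0.53]
hole 471.2814988134318 300.36685205228514
hole 488.28259735429896 191.68859917525492
small collar [472.85557199 300.53990164  84.        ] grip top [472.76823277 281.7413341  129.        ] large [491.0046279  190.00555758  84.        ]
bush [ 527.57745648 -152.93818486   82.        ] bush scene [ 523.02573727 -151.44866922   82.        ]
scene small grip top [471.13453087 301.19494165 129.        ] collar [474.28844708 304.63997439  84.        ]
scene large top [488.61061474 190.69571489 129.        ]
```

Emit:
send_rows:
  increments:
    - [[0.28, 0.38, 0, 7], [0.28, 0.38, 0, 7], [0.28, 0.38, 0, 7], [0.28, 0.38, 0, 7], [0.28, 0.38, 0, 7], [0.28, 0.38, 0, 7], [0.28, 0.38, 0, 7], [0.28, 0.38, 0, 7], [0.28, 0.38, 0, 7], [0.28, 0.38, 0, 7], [0.28, 0.38, 0, 7], [0.28, 0.38, 0, 7]]
  gripper: 0.06

```text
time: 1.1
position: [512.9, -249.9, 238.3]
tool_rot: [100.2, 89.9, 72.4]
contact_force: [-0.6, -0.2, -0.7]
gripper_width: 60.3
```

Emit:
send_rows:
  increments:
    - [[-0.02, 0.48, 0, 6.2], [-0.02, 0.48, 0, 6.2], [-0.02, 0.48, 0, 6.2], [-0.02, 0.48, 0, 6.2], [-0.02, 0.48, 0, 6.2], [-0.02, 0.48, 0, 6.2], [-0.02, 0.48, 0, 6.2], [-0.02, 0.48, 0, 6.2], [-0.02, 0.48, 0, 6.2], [-0.02, 0.48, 0, 6.2], [-0.02, 0.48, 0, 6.2], [-0.02, 0.48, 0, 6.2]]

```text
time: 2.1
position: [489.9, 229.0, 238.4]
tool_rot: [99.7, 89.9, 109.0]
contact_force: [-0.4, -0.6, 0.1]
gripper_width: 59.7
```

Emit:
send_rows:
  increments:
    - [[-0.018, 0.072, -0.05, 0], [-0.018, 0.072, -0.09, 0], [-0.018, 0.072, -0.09, 0], [-0.018, 0.072, -0.09, 0], [-0.018, 0.072, -0.09, 0], [-0.018, 0.072, -0.09, 0]]

```text
time: 2.6
position: [473.4, 297.2, 149.5]
tool_rot: [-32.2, 90.0, -23.0]
contact_force: [-0.2, -0.9, 0.1]
gripper_width: 59.9
```

```bash
python3 - <<'E'
from h import *
a=snap('top','top1');b=snap('scene','sc1');s=ctrl.state();print(s['position'],s['tool_rot'])
print(proj(a,s['position']),proj(b,s['position']))
A=cv2.resize(a['img'][170:270,120:240],None,fx=3.3,fy=3.3,interpolation=3)
B=cv2.resize(b['img'][190:315,300:420],None,fx=3.3,fy=3.3,interpolation=3)
im=np.zeros((420,800,3),np.uint8);im[:330,:396]=A;im[:412,400:796]=B[:412]
cv2.imwrite('pics/c1.png',im[...,::-1])
E
```

```text
[474.56215849 297.35053499 151.04440737] [14.9825772  89.78564874 24.09608483]
[161.07063466 233.82030781] [366.5150694 253.8686137]
```

View pics/c1.png

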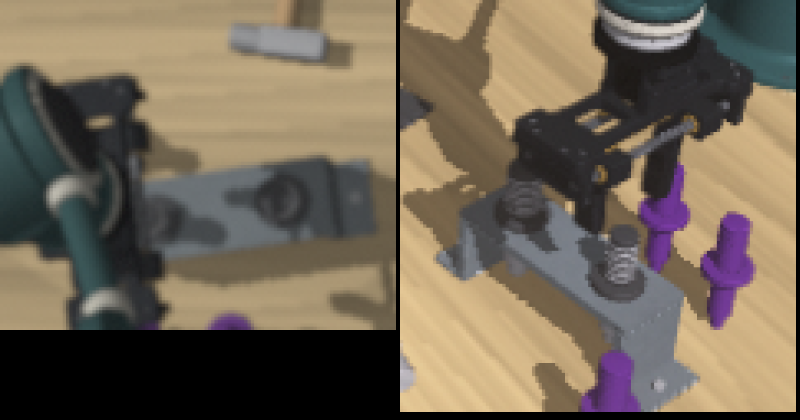

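The view shows the fingers straddling the small drift: its top is at crop (624,235) and the finger midpoint at (625,205). I'll descend and close.

Emit:
send_rows:
  increments:
    - [[-0.0005, 0.0035, -0.02, 0], [-0.0005, 0.0035, -0.04, 0], [-0.0005, 0.0035, -0.055, 0], [-0.0005, 0.0035, -0.06, 0], [-0.0005, 0.0035, -0.0625, 0], [-0.0005, 0.0035, -0.0625, 0], [-0.0005, 0.0035, -0.0625, 0]]

```text
time: 3.28
position: [473.5, 301.4, 87.8]
tool_rot: [19.8, 89.8, 29.0]
contact_force: [-0.4, 0.3, -0.5]
gripper_width: 59.9
```

Emit:
send_rows:
  increments:
    - [[0, 0, 0, 0], [0, 0, 0, 0], [0, 0, 0, 0], [0, 0, 0, 0], [0, 0, 0, 0], [0, 0, 0, 0], [0, 0, 0, 0], [0, 0, 0, 0]]
  gripper: 0.0

```text
time: 3.95
position: [471.8, 301.2, 86.3]
tool_rot: [-176.0, 90.0, -166.8]
contact_force: [-1.7, -0.7, 1.8]
gripper_width: 23.2
```

Emit:
send_rows:
  increments:
    - [[0, 0, 0.01, 0], [0, 0, 0.03, 0], [0, 0, 0.055, 0], [0, 0, 0.08, 0], [0, 0, 0.105, 0], [0, 0, 0.125, 0], [0, 0, 0.14, 0], [0, 0, 0.15, 0], [0, 0, 0.15, 0]]

```text
time: 4.7
position: [473.3, 301.7, 238.7]
tool_rot: [19.4, 89.8, 28.6]
contact_force: [0.9, -0.3, -3.5]
gripper_width: 23.2
```

Emit:
send_rows:
  increments:
    - [[0, -0.01, 0, 0], [0.005, -0.03, 0, 0], [0.01, -0.06, 0, 0], [0.015, -0.1, 0, 0], [0.02, -0.14, 0, 0], [0.025, -0.18, 0, 0], [0.03, -0.22, 0, 0], [0.035, -0.26, 0, 0], [0.04, -0.3, 0, 0], [0.045, -0.34, 0, 0], [0.05, -0.37, 0, 0], [0.053, -0.39, 0, 0]]

```text
time: 5.7
position: [523.5, -92.5, 233.9]
tool_rot: [-177.7, 89.8, -168.6]
contact_force: [0.5, 0.1, -3.5]
gripper_width: 23.3
```

Emit:
send_rows:
  increments:
    - [[0, -0.02, 0, 0], [0, -0.04, 0, 0], [0, -0.055, 0, 0], [0, -0.0622, 0, 0], [0, -0.0622, -0.01, 0], [0, -0.0622, -0.03, 0], [0, -0.0622, -0.05, 0], [0, -0.0622, -0.06, 0], [0, -0.0622, -0.06, 0], [0, -0.0622, -0.06, 0]]

```text
time: 6.53
position: [524.2, -150.1, 174.9]
tool_rot: [148.1, 89.8, 157.3]
contact_force: [0.7, 0.4, -3.6]
gripper_width: 23.2
```

```bash
python3 - <<'E'
from h import *
a=snap('top','top2');b=snap('scene','sc2')
p=np.mean([ctrl.state()['position'] for _ in range(1)],0);print(p,ctrl.state()['contact_force'],ctrl.state()['moment'],ctrl.state()['qpos'])
print(proj(b,p-[0,0,70]),proj(b,(525,-152,84)))
A=cv2.resize(a['img'][170:270,270:390],None,fx=3.3,fy=3.3,interpolation=3)
B=cv2.resize(b['img'][150:240,230:310],None,fx=5,fy=5,interpolation=3)
im=np.zeros((450,800,3),np.uint8);im[:330,:396]=A;im[:450,400:800]=B
cv2.imwrite('pics/c2.png',im[...,::-1])
E
```

```text
[ 525.90312076 -150.8350945   177.09862172] [-0.48688227 -0.2328145  -4.8241836 ] [-0.00515381 -0.11713844  0.04342978] [-1.86145932e+01  3.99607736e+00  1.11522330e+02  4.51141786e-03
  6.43981404e+01 -2.78360681e+01]
[268.16302053 193.37122513] [268.37828069 199.15928452]
```

View pics/c2.png

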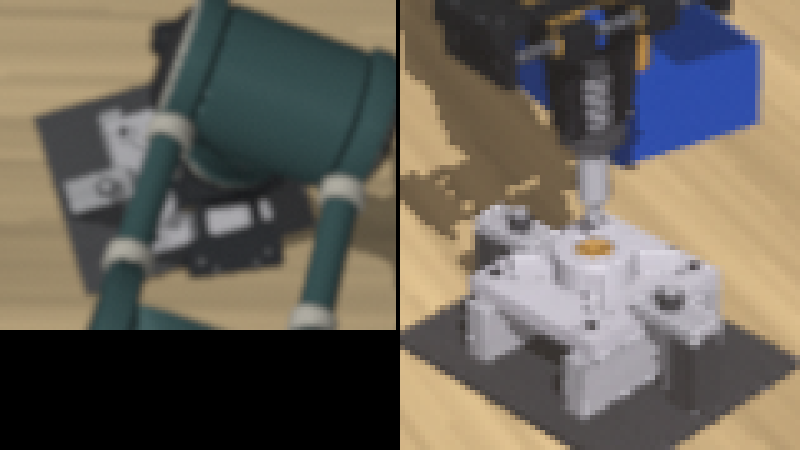

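```bash
python3 - <<'E'
from h import *
def blob(s,box):
    u0,u1,v0,v1=box; im=s['img'][v0:v1,u0:u1].astype(float); w=np.clip(im[...,0]-im[...,2]-30,0,None)
    m=(w>15).astype(np.uint8); n,l,st,c=cv2.connectedComponentsWithStats(m)
    k=1+np.argmax(st[1:,4]); print(st[k]); 
    ys,xs=np.nonzero(l==k); return (xs.min()+xs.max())/2+u0,(ys.min()+ys.max())/2+v0,np.average(xs,weights=w[ys,xs])+u0,np.average(ys,weights=w[ys,xs])+v0
for f,box in(('sc0',(255,285,190,207)),('sc2',(255,285,190,207)),('top0',(318,340,212,230))):
    s=load(f); u,v,uc,vc=blob(s,box); print(f,u,v,uc,vc,at(s,u,v,82).round(1),at(s,uc,vc,82).round(1))
b=load('sc2'); P=np.array([525.7,-151.,175.])
print([proj(b,P-[0,0,h]).round(2).tolist() for h in(70,65,54,45,30)])
print(b['img'][180:202,258:282].sum(2)//3)
E
```

```text
[  0   0  30   9 136]
sc0 269.5 194.0 272.0286861732645 192.11952572193536 [ 505.3 -182.1   82. ] [ 492.2 -188.8   82. ]
[16  0 14  9 76]
sc2 277.5 194.0 279.2051939724271 192.59057390189164 [ 481.8 -169.2   82. ] [ 472.5 -174.5   82. ]
[ 6  5  7  7 26]
top0 327.0 220.0 327.4972677595628 220.21675774134792 [ 527.9 -151.9   82. ] [ 527.3 -153.3   82. ]
[[268.21, 193.88], [268.18, 192.57], [268.11, 189.66], [268.06, 187.26], [267.97, 183.22]]
[[ 94  95  95  93  90  89  83  79  83  84  85  81  81  77  65  61  62  63
   81  98  98 100  98 103]
 [ 92  93  95  94  93  91  87  89  99 104 104 101 121 118  65  60  63  64
   81  99 114 127 146 159]
 [ 93  94  92  95  94 122 143 129 139 159 168 164 161 135  89  76  63  69
  101 145 164 167 170 173]
 [ 93  93  93  94  94 103 108 116 146 170 179 177 167 152 148 151 123  94
   99 139 171 173 173 176]
 [ 93  92  93  92  94  95  91 109 147 170 180 179 169 154 155 167 165 163
  162 167 171 171 172 174]
 [ 92  93  93  93  92  93  91 108 145 169 179 179 169 154 154 164 168 173
  174 174 173 172 171 171]
 [ 92  93  94  93  93  93  86 100 144 168 179 180
[... 867 characters left out ...]
68 102  91 102 130 159 148 111 110 118 159 192 201 206 199 199 198
  193 181 168 162 160 160]
 [181 179 203 201 162 193 193 191 159 151 195 203 201 202 203 200 198 197
  194 198 192 181 168 160]
 [184 189 182 188 192 198 199 208 206 173 160 173 176 186 202 201 200 201
  202 201 200 198 192 180]
 [173 172 176 192 197 198 189 166 156 157 150 151 151 149 167 193 201 200
  200 201 201 202 201 198]
 [172 169 170 197 197 200 181 138 122 128 139 133 118 119 150 182 201 203
  204 204 202 202 201 200]
 [187 176 161 186 197 198 185 156 134 122 129 124 124 147 177 196 202 204
  192 196 222 217 217 218]
 [194 180 147 162 197 198 196 191 194 192 179 191 198 191 197 202 204 201
  178 184 210 209 209 207]]
```

Scene crop: drift body axis at u≈269.0 and bush at (268.4,199). So the bush is about 2 mm from the axis, which agrees with the top view (527,-152.5). Now I'll feel downward.

Emit:
send_rows:
  increments:
    - [[0.001, -0.001, -0.005, 0], [0.0017, -0.0012, -0.012, 0], [0.0017, -0.0012, -0.018, 0], [0.0017, -0.0012, -0.021, 0], [0.0017, -0.0012, -0.023, 0], [0.0017, -0.0012, -0.024, 0], [0.0017, -0.0012, -0.025, 0], [0.0017, -0.0012, -0.026, 0], [0.0017, -0.0012, -0.026, 0]]

```text
time: 7.38
position: [526.5, -152.3, 150.0]
tool_rot: [170.4, 90.0, 179.6]
contact_force: [-1.4, -0.0, -4.5]
gripper_width: 23.0
```

Emit:
send_rows:
  increments:
    - [[0, 0, -0.001, 0], [0, 0, -0.002, 0], [0, 0, -0.003, 0], [0, 0, -0.003, 0]]

```text
time: 7.72
position: [526.6, -152.3, 147.0]
tool_rot: [174.6, 90.0, -176.2]
contact_force: [-1.3, -0.4, -3.3]
gripper_width: 23.2
```

```bash
python3 - <<'E'
from station import ctrl
s=ctrl.state();print(s['position'],s['contact_force'],s['moment'])
E
```

```text
[ 526.60923191 -152.28349031  146.99033218] [-1.30834644 -0.42344016 -3.3494987 ] [-0.19570174  0.40447306  0.0024505 ]
```

Emit:
send_rows:
  increments:
    - [[0, 0, -0.001, 0], [0, 0, -0.002, 0], [0, 0, -0.003, 0], [0, 0, -0.004, 0], [0, 0, -0.004, 0]]

```text
time: 8.13
position: [526.7, -152.2, 142.9]
tool_rot: [164.6, 90.0, 173.8]
contact_force: [-2.8, -0.9, -3.4]
gripper_width: 23.1
```

```bash
python3 - <<'E'
from station import ctrl
s=ctrl.state();print(s['position'],s['contact_force'],s['moment'])
E
```

```text
[ 526.66062712 -152.23959503  142.85933492] [-2.78523406 -0.87299654 -3.39207754] [-0.18246662  0.5662418  -0.00553498]
```

Emit:
send_rows:
  increments:
    - [[-0.0005, 0, 0, 0], [-0.001, -0.0003, 0, 0], [-0.001, -0.0003, 0, 0]]

```text
time: 8.38
position: [526.2, -152.5, 143.2]
tool_rot: [2.7, 89.9, 11.8]
contact_force: [-1.2, 0.8, -4.3]
gripper_width: 23.3
```

```bash
python3 - <<'E'
from station import ctrl
s=ctrl.state();print(s['position'],s['contact_force'],s['moment'])
E
```

```text
[ 526.2419139  -152.45166081  143.16531938] [-1.24999626  0.76072914 -4.33596855] [-0.05769064  0.09571194  0.03039936]
```

Lateral load has dropped. Down until the shoulder bears.

Emit:
send_rows:
  increments:
    - [[-0.0003, 0, -0.001, 0], [-0.0003, 0, -0.002, 0], [-0.0003, 0, -0.003, 0], [-0.0003, 0, -0.004, 0], [-0.0003, 0, -0.005, 0], [-0.0003, 0, -0.005, 0]]

```text
time: 8.88
position: [525.6, -152.5, 138.0]
tool_rot: [91.9, 90.0, 101.1]
contact_force: [-0.8, -0.3, -4.4]
gripper_width: 23.4
```

```bash
python3 - <<'E'
from station import ctrl
s=ctrl.state();print(s['position'],s['contact_force'],s['moment'])
E
```

```text
[ 525.61689579 -152.49625685  137.97554408] [-0.82179503 -0.268028   -4.42122741] [ 0.04643823 -0.12897641 -0.01838127]
```

Emit:
send_rows:
  increments:
    - [[0, 0, -0.0005, 0], [0, 0, -0.001, 0], [0, 0, -0.0015, 0], [0, 0, -0.002, 0], [0, 0, -0.002, 0]]

```text
time: 9.3
position: [525.7, -152.6, 136.4]
tool_rot: [-31.8, 90.0, -22.7]
contact_force: [0.1, 0.2, -3.8]
gripper_width: 23.2
```

Emit:
send_rows:
  increments:
    - [[0, 0, -0.0005, 0], [0, 0, -0.001, 0], [0, 0, -0.001, 0]]

```text
time: 9.55
position: [525.9, -152.7, 136.3]
tool_rot: [-37.3, 90.0, -28.1]
contact_force: [-3.8, 1.3, 4.0]
gripper_width: 23.7
```

Emit:
send_rows:
  increments:
    - [[-0.0003, 0.0001, 0, 0], [-0.0004, 0.0001, -0.0005, 0], [-0.0004, 0.0001, -0.0005, 0]]

```text
time: 9.8
position: [525.9, -152.7, 136.2]
tool_rot: [-30.1, 89.9, -20.9]
contact_force: [-2.5, 1.8, 7.8]
gripper_width: 23.0
```

```bash
python3 - <<'E'
from station import ctrl
s=ctrl.state();print(s['position'],s['contact_force'],s['moment'])
E
```

```text
[ 525.89348155 -152.73326055  136.20796413] [-2.45714342  1.79324286  7.79068391] [0.16422658 0.54036482 0.00590265]
```

Emit:
send_rows:
  increments:
    - [[-0.0002, -0.0001, -0.0005, 0], [-0.0002, -0.0001, -0.001, 0], [-0.0002, -0.0001, -0.0015, 0], [-0.0002, -0.0001, -0.0015, 0]]

```text
time: 10.13
position: [526.1, -152.9, 136.1]
tool_rot: [-28.2, 89.9, -19.0]
contact_force: [-5.2, 1.6, 14.5]
gripper_width: 22.9
```

Emit:
send_rows:
  increments:
    - [[0, 0, -0.0005, 0], [0, 0, -0.001, 0], [0, 0, -0.001, 0]]

```text
time: 10.38
position: [526.2, -153.0, 135.9]
tool_rot: [-30.3, 89.8, -21.1]
contact_force: [-7.7, 1.5, 18.5]
gripper_width: 23.0
```

Emit:
send_rows:
  increments:
    - [[-0.0006, 0, 0, 0], [-0.0008, 0.0002, -0.0005, 0], [-0.0008, 0.0002, -0.001, 0], [-0.0008, 0.0002, -0.001, 0]]

```text
time: 10.72
position: [526.0, -152.9, 135.2]
tool_rot: [-28.2, 89.7, -19.0]
contact_force: [-6.0, 2.2, 18.7]
gripper_width: 23.4
```

```bash
python3 - <<'E'
from station import ctrl
s=ctrl.state();print(s['position'],s['contact_force'],s['moment'])
E
```

```text
[ 526.04498365 -152.94085175  135.23497745] [-6.00132664  2.22897073 18.65993311] [ 0.28397926  1.14590789 -0.06389924]
```

Emit:
send_rows:
  increments:
    - [[-0.0003, -0.0001, -0.0005, 0], [-0.0003, -0.0002, -0.001, 0], [-0.0003, -0.0002, -0.0015, 0], [-0.0003, -0.0002, -0.002, 0]]

```text
time: 11.05
position: [526.0, -153.0, 133.1]
tool_rot: [-23.4, 89.7, -14.2]
contact_force: [-5.3, 2.3, 16.7]
gripper_width: 23.1
```

Emit:
send_rows:
  increments:
    - [[0, 0, -0.0005, 0], [0, 0, -0.001, 0], [0, 0, -0.0015, 0], [0, 0, -0.002, 0]]

```text
time: 11.38
position: [525.9, -153.0, 130.7]
tool_rot: [-23.3, 89.7, -14.1]
contact_force: [-4.7, 1.6, 15.7]
gripper_width: 23.1
```

Moving, with the force falling as it should.

Emit:
send_rows:
  increments:
    - [[0, 0, -0.0005, 0], [0, 0, -0.001, 0], [0, 0, -0.0015, 0], [0, 0, -0.002, 0], [0, 0, -0.0025, 0], [0, 0, -0.003, 0], [0, 0, -0.0035, 0], [0, 0, -0.004, 0]]

```text
time: 12.05
position: [525.7, -152.9, 125.8]
tool_rot: [-21.5, 89.8, -12.3]
contact_force: [-3.1, 1.5, 10.7]
gripper_width: 23.0
```

Emit:
send_rows:
  increments:
    - [[0, 0, -0.0005, 0], [0, 0, -0.001, 0], [0, 0, -0.0015, 0], [0, 0, -0.002, 0], [0, 0, -0.0025, 0], [0, 0, -0.003, 0], [0, 0, -0.0035, 0], [0, 0, -0.004, 0]]

```text
time: 12.72
position: [525.5, -152.8, 120.9]
tool_rot: [-20.0, 89.8, -10.9]
contact_force: [-1.0, 1.2, 6.0]
gripper_width: 23.3
```

Emit:
send_rows:
  increments:
    - [[0, 0, -0.0005, 0], [0, 0, -0.001, 0], [0, 0, -0.0015, 0], [0, 0, -0.002, 0], [0, 0, -0.0025, 0], [0, 0, -0.003, 0], [0, 0, -0.0035, 0], [0, 0, -0.004, 0]]

```text
time: 13.38
position: [524.6, -152.7, 115.2]
tool_rot: [-24.5, 89.9, -15.3]
contact_force: [3.1, 1.1, 0.9]
gripper_width: 23.2
```

Emit:
send_rows:
  increments:
    - [[0.0003, 0, -0.0005, 0], [0.0004, 0, -0.001, 0], [0.0004, 0, -0.0015, 0], [0.0004, 0, -0.002, 0], [0.0004, 0, -0.0025, 0], [0.0004, 0, -0.003, 0], [0.0004, 0, -0.0035, 0], [0.0004, 0, -0.004, 0]]

```text
time: 14.05
position: [523.3, -152.4, 110.4]
tool_rot: [158.6, 89.9, 167.8]
contact_force: [-0.0, -0.9, -4.0]
gripper_width: 23.3
```

Emit:
send_rows:
  increments:
    - [[0.0003, 0, -0.0005, 0], [0.0004, 0, -0.001, 0], [0.0004, 0, -0.0015, 0], [0.0004, 0, -0.002, 0], [0.0004, 0, -0.0025, 0], [0.0004, 0, -0.0025, 0]]

```text
time: 14.55
position: [524.5, -152.5, 108.5]
tool_rot: [150.6, 90.0, 159.7]
contact_force: [0.7, 0.2, -4.3]
gripper_width: 23.3
```

```bash
python3 - <<'E'
from station import ctrl
s=ctrl.state();print(s['position'],s['contact_force'],s['moment'])
E
```

```text
[ 524.49747999 -152.45795871  108.47282355] [ 0.67080186  0.16089095 -4.29747352] [-0.02977053 -0.05987864 -0.06968562]
```

Force back to drift weight only at ~110 mm, as expected for the drop. Drawing it out.

Emit:
send_rows:
  increments:
    - [[0, 0, 0.003, 0], [0, 0, 0.008, 0], [0, 0, 0.015, 0], [0, 0, 0.022, 0], [0, 0, 0.03, 0], [0, 0, 0.04, 0], [0, 0, 0.052, 0], [0, 0, 0.068, 0], [0, 0, 0.085, 0], [0, 0, 0.105, 0], [0, 0, 0.122, 0], [0, 0, 0.13, 0]]

```text
time: 15.55
position: [526.2, -153.1, 242.8]
tool_rot: [-27.8, 89.7, -18.7]
contact_force: [-0.2, -0.4, -3.8]
gripper_width: 23.3
```

Emit:
send_rows:
  increments:
    - [[-0.002, 0.01, 0, 0], [-0.005, 0.03, 0, 0], [-0.01, 0.06, 0, 0], [-0.015, 0.1, 0, 0], [-0.02, 0.14, 0, 0], [-0.025, 0.18, 0, 0], [-0.03, 0.22, 0, 0], [-0.035, 0.26, 0, 0], [-0.04, 0.3, 0, 0], [-0.045, 0.34, 0, 0], [-0.05, 0.37, 0, 0], [-0.052, 0.39, 0, 0]]

```text
time: 16.55
position: [470.2, 240.7, 237.5]
tool_rot: [157.6, 89.9, 166.9]
contact_force: [0.3, -0.8, -4.3]
gripper_width: 23.3
```

```bash
python3 - <<'E'
from h import *
a=snap('top','top3');b=snap('scene','sc3')
s=ctrl.state();print(s['position'],s['contact_force'],s['gripper_width'])
A=cv2.resize(a['img'][190:255,290:365],None,fx=5,fy=5,interpolation=3)
B=cv2.resize(b['img'][160:300,220:400],None,fx=2.3,fy=2.3,interpolation=3)
im=np.zeros((330,800,3),np.uint8);im[:325,:375]=A;im[:322,380:794]=B
cv2.imwrite('pics/c3.png',im[...,::-1])
E
```

```text
[470.69096847 240.73724749 237.46870334] [-0.62314399 -0.72777524 -3.95704041] 23.22363137179031
```

View pics/c3.png

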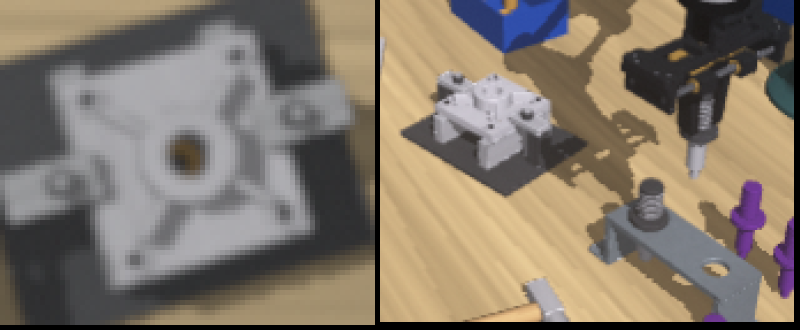

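Bush is gone from the bore top and visible deep below; the drift hangs straight in the gripper. The empty hole is at crop (715,268).

Emit:
send_rows:
  increments:
    - [[-0.0005, 0.02, 0, 0], [-0.0005, 0.04, 0, 0], [-0.0005, 0.055, 0, 0], [-0.0005, 0.064, 0, 0], [-0.0005, 0.064, -0.02, 0], [-0.0005, 0.064, -0.04, 0], [-0.0005, 0.064, -0.05, 0], [-0.0005, 0.064, -0.05, 0], [-0.0005, 0.064, -0.05, 0]]

```text
time: 17.4
position: [471.7, 300.7, 187.9]
tool_rot: [-154.9, 89.9, -145.7]
contact_force: [-0.8, 0.6, -4.8]
gripper_width: 23.1
```

```bash
python3 - <<'E'
from h import *
b=load('sc3');print(at(b,220+(335.5)/2.3-.5,160+268.5/2.3-.5,76))
b=snap('scene','sc4')
s=ctrl.state();print(s['position'],s['contact_force'],s['moment'])
B=cv2.resize(b['img'][195:315,310:430],None,fx=4,fy=4,interpolation=3)
cv2.imwrite('pics/c4.png',B[...,::-1])
print(proj(b,(472.2,301.2,118)),proj(b,(472.2,301.2,76)))
E
```

```text
[470.59686387 300.13132034  76.        ]
[472.46895109 301.21955313 189.11363264] [-0.27452512 -0.20523028 -3.96343534] [-0.05173732 -0.10102061  0.02105911]
[366.81554011 264.42298662] [365.12615898 276.67306831]
```

View pics/c4.png

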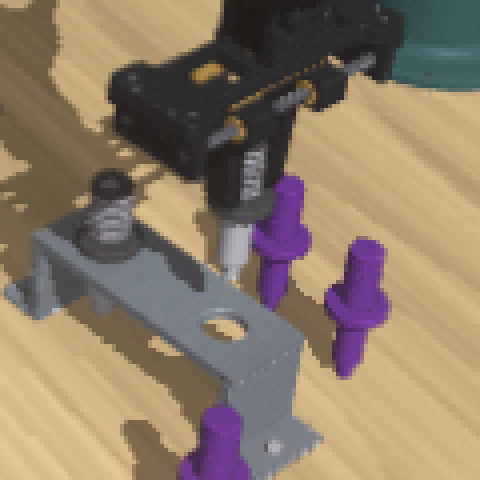

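Tip at (368,264.5) and hole at (366.2,276) carry the same +1.1 px offset from their projections, so the drift is centred over the hole. Lowering.

Emit:
send_rows:
  increments:
    - [[0, 0, -0.015, 0], [0, 0, -0.03, 0], [0, 0, -0.04, 0], [0, 0, -0.05, 0], [0, 0, -0.06, 0], [0, 0, -0.07, 0], [0, 0, -0.08, 0], [0, 0, -0.088, 0], [0, 0, -0.094, 0], [0, 0, -0.098, 0], [0, 0, -0.098, 0], [0, 0, -0.098, 0]]

```text
time: 18.45
position: [472.2, 301.5, 90.6]
tool_rot: [-165.3, 90.0, -156.2]
contact_force: [0.3, -0.1, -3.9]
gripper_width: 23.0
```

Emit:
send_rows:
  increments:
    - [[0, 0, -0.001, 0], [0, 0, -0.002, 0], [0, 0, -0.003, 0], [0, 0, -0.003, 0]]

```text
time: 18.78
position: [472.3, 301.5, 87.8]
tool_rot: [22.4, 90.0, 31.6]
contact_force: [0.0, 0.6, -4.4]
gripper_width: 23.2
```

Emit:
send_rows:
  increments:
    - [[0, 0, -0.0005, 0], [0, 0, -0.001, 0], [0, 0, -0.0015, 0], [0, 0, -0.0015, 0]]

```text
time: 19.12
position: [472.2, 301.5, 86.3]
tool_rot: [22.6, 90.0, 31.8]
contact_force: [0.1, 0.1, -3.6]
gripper_width: 23.1
```

Emit:
send_rows:
  increments:
    - [[0, 0, -0.0005, 0], [0, 0, -0.001, 0], [0, 0, -0.001, 0]]

```text
time: 19.37
position: [472.3, 301.5, 86.3]
tool_rot: [39.9, 90.0, 49.1]
contact_force: [-2.0, -2.3, 5.1]
gripper_width: 23.0
```

Seated on its collar. Releasing and lifting clear.

Emit:
send_rows:
  increments:
    - [[0, 0, 0.001, 0], [0, 0, 0.001, 0], [0, 0, 0.001, 0], [0, 0, 0.001, 0], [0, 0, 0.001, 0], [0, 0, 0.001, 0]]
  gripper: 0.06

```text
time: 19.87
position: [472.3, 301.5, 86.2]
tool_rot: [31.8, 90.0, 41.0]
contact_force: [-0.1, 0.9, -0.7]
gripper_width: 59.3
```

Emit:
send_rows:
  increments:
    - [[0, 0, 0.005, 0], [0, 0, 0.015, 0], [0, 0, 0.03, 0], [0, 0, 0.06, 0], [0, 0, 0.09, 0], [0, 0, 0.12, 0], [0, 0, 0.15, 0], [0, -0.03, 0.15, 0], [0, -0.07, 0.15, 0], [0, -0.11, 0.15, 0], [0, -0.15, 0.15, 0], [0, -0.18, 0.15, 0]]

```text
time: 20.87
position: [472.0, 119.2, 237.5]
tool_rot: [-25.4, 89.9, -16.3]
contact_force: [0.8, -0.6, -0.7]
gripper_width: 60.1
```

Emit:
send_rows:
  increments:
    - [[0, -0.03, 0, 0], [0, -0.06, 0, 0], [0, -0.09, 0, 0], [0, -0.11, 0, 0], [0, -0.12, 0, 0], [0, -0.12, 0, 0], [0, -0.12, 0, 0], [0, -0.12, 0, 0], [0, -0.12, 0, 0]]

```text
time: 21.62
position: [472.2, 2.6, 236.3]
tool_rot: [83.2, 90.0, 92.5]
contact_force: [1.0, -0.1, 0.6]
gripper_width: 59.4
```

```bash
python3 - <<'E'
from h import *
a=snap('top','top5');b=snap('scene','sc5')
s=ctrl.state();print(s['time'],s['position'],s['contact_force'],s['gripper_width'])
A=cv2.resize(a['img'][180:265,130:245],None,fx=3,fy=3,interpolation=3)
B=cv2.resize(b['img'][170:330,220:420],None,fx=2.2,fy=2.2,interpolation=3)
im=np.zeros((352,800,3),np.uint8);im[:255,:345]=A;im[:352,350:790]=B
cv2.imwrite('pics/c5.png',im[...,::-1])
E
```

```text
21.7167 [472.22061251   2.50580768 236.19040803] [-0.30703828 -0.42274735 -0.39082616] 60.23549930339804
```

View pics/c5.png

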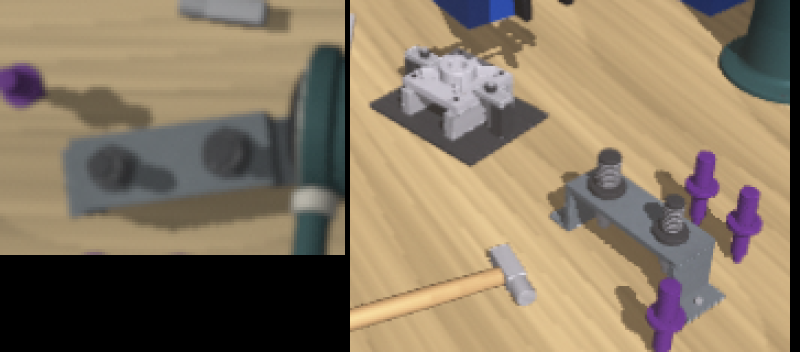

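```bash
python3 -c "
from station import ctrl
print(ctrl.job_done())"
```

```text
the job is handed in; nothing more can be done
None
```

The bush is out of the casting and the smaller drift is back in its own rack hole; I handed the job in at 21.7 s of the 72 s allowed.

- **Finding the bush:** the nose went in with only a few newtons sideways. I shifted the tool about 1 mm to relieve that, then brought the shoulder down onto the rim.
- **Pressing it out:** it started to move at a wrist reading of about 19 N upward, roughly 23 N on the bush allowing for the drift's weight. The readings fell steadily as it came out and none came near 45 N. They are taken at the end of each move, so a brief peak in between would not show. A side load of up to about 8 N appeared while pressing; I shifted the tool to ease it, though it was not fully gone until the bush was nearly out.
- **The drop:** after about 26 mm of travel the reading fell to the drift's weight alone, and stayed there for 2 mm more. Afterwards the cameras showed an empty bore with bronze visible deep below. I did not measure the bush's height on the plate, so that it stands there is inferred from these two signs.
- **Putting the drift back:** its collar seated at the same height it was picked up from. The final pictures show both drifts upright in the rack, with the hammer and the purple look-alikes in place. The bin is mostly out of that last crop and the spare casting is not in it, so I did not recheck either; no move went near them.
- **Measurements that disagreed:** the scene camera put the bush about 4.5 mm from the top camera's position. Comparing it with the drift's position in the same picture brought the two into agreement.

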